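Feel the gap of a dough press with a taper gauge

TASK

Check how thin the dough press is set: pick up the taper gauge and slide it, tip first and straight, into the gap between the press's two plates until it drags snugly against both. It should only just begin to lift the sprung upper plate; never prise that up by as much as 2 mm. Finish while still gripping the gauge and holding it still at that depth, and leave the other things on the worktop where they stand.

Things in the scene. Friction and masses are not known exactly. Their poses are not given: they have to be found in the camera images.
- gauge: Taper gauge lying free, blade pointing roughly away from the robot. Wooden handle block 60 mm long (x), 18 wide (y), 48 tall; origin under its middle, z up. The steel blade, 30 mm wide, runs from the handle (x = 30 mm) to its tip (x = 135 mm): underside flat at z = 0, top sloping from 4 mm at the tip up by 0.8 mm for every 10 mm back (12.4 mm at the handle). Mass about 0.16 kg.
- gauge_tip (a point): the middle of the blade tip's lower edge, 135 mm in front of the gauge's origin
- press: Dough press, fixed, left or right of the gauge. Origin on the worktop under the middle of its front edge; x points into the press, y to its left. Lower plate 200 mm deep, 150 wide, flat top at 20 mm height; its first 70 mm are an open lip before the upper plate. Four 8 mm guide posts at x = 88 and 182, y = +-61 mm, 72 mm high with 17 mm nuts; the mouth between is free.
- mouth (a point): point on the top of the lower plate straight below the middle of the upper plate's front edge (70 mm behind the press's front edge, 20 mm above the worktop); axes as the press
- top_plate: Upper plate of the press, 130 mm deep, 144 wide, 12 thick; origin mid lower front edge, axes as the press. The gap below it (5.5 to 9.5 mm) varies, so the blade meets it with the tip 18 to 69 mm past the mouth. It only moves up: springs and weight hold it down with about 6 N, plus 2 N per mm of lift; 10 mm further in lifts it 0.8 mm. Snug, it takes about 5 to 13 N to slide on.
- tin: squat food tin, 75 mm across, 58 mm tall; a bystander, to be left alone. Origin at its underside
- salt: glass salt shaker, 44 mm across, 90 mm tall; a bystander, to be left alone. Origin at its underside
- spoon: wooden cooking spoon, 310 mm long, lying flat; a bystander, to be left alone. Origin at its underside
- small_spoon: metal teaspoon, 130 mm long, lying flat; a bystander, to be left alone. Origin at its underside

How it is judged:
By the outcome, as a careful person would: the job done as asked, in the order asked, and still so for the second after the job is handed in, while the arm keeps its last pose, push and grip.
It also fails if it takes over 56 s, if anything falls off the work surface, if the arm or the gripper's body presses on something with over 40 N, if the wrist force passes 120 N, or if a joint passes its speed limit or range.

ROBOT

A 6-joint arm with a two-finger parallel gripper is mounted at the origin on a cart in front of the work surface, level with it; the furniture and walls round the work are solid. World frame = base frame: x ahead of the robot, y to its left, z up, the work surface at z = 0. Lengths are in mm, angles in rad, forces in N, time in s.
With the tool pointing down it reaches from about 325 to 775 mm from the base axis. Payload 5.5 kg.
Tool frame: the origin (TCP) lies between the finger pads; the fingertips stand 22 mm ahead of it and the grasp point (between the pads) lies 3 mm ahead of it (tcp_to_tips is the z of the fingertips in the tool frame, in mm); z points along the fingers, y is the line along which they close (so a half turn about z gives the same grasp; the last joint's range is limited). The gripper opens to 85 mm and grips with 20 to 120 N. Pads are 22 mm wide; open, the fingers measure 114 mm over their backs; the gripper's body (76 mm by 85 mm) begins 54 mm behind the grasp point. The pads swing forward as they close: fully open they stand 13 mm farther back than shut.
Start: joints at [-1.371, 0.091, 1.231, -0, 1.82, -0.057], TCP at [152.391, -580.339, 231.075] pointing down, gripper open.
Joint ranges: [-2.87, 2.87], [-0.86, 2.18], [0.17, 2.46], [-1.51, 4.65], [0.06, 2.69], [-2.65, 2.65]. Speed limits (rad/s): [2.57, 2.57, 3.01, 3.14, 3.14, 3.14].

INTERFACE

Orientations are given as [roll, pitch, yaw] about the fixed x, y, z axes, in that order (R = Rz(yaw) Ry(pitch) Rx(roll)).
In Python, from plant import * gives the robot as it stands.
- The arm moves only by the shell command python3 -m creep 'ROWS' [FORCE]. ROWS is JSON, one flat list of numbers, 7 for each row, row after row: the shift along the tool's x, y, z in mm, then the turn, a rotation vector about the tool's x, y, z in degrees, then the opening, from -1 (shut) to 1 (fully open), so that 0 is half open. In form: [x, y, z, wx, wy, wz, jaw, x, y, z, wx, wy, wz, jaw, ...]. A call has 1 to 20 rows; each row shifts and turns the commanded pose from where the row before left it, along the tool's axes as they then stand; what a row does not reach is not made up. A row lasts 1/12 s, in which the tool goes at most 41.7 mm and 7.16 degrees, less where a joint would pass 70% of its speed; a pose out of reach is approached as far as the arm can. A call is refused whole if a number of a shift passes 41.7 or a number of a turn 7.16, either way. A call with a gripper value outside its range is refused whole. The fingers move at their own pace and stop on an object; FORCE is the grip in N (left out, the last holds). Time passes only in rows, so rows that do not move let the fingers close. It gives the time, the measured TCP pose, the force, the opening and the grip force at its end, in the units of the state.
- get_state(): the state, without advancing time (a new reading comes with each control period).
- capture(name): name is "scene" or "side" or "wrist"; returns a dict with "img" (480x640x3 uint8, blue, green, red), "camera_matrix" (3x3 intrinsics, pixels), "pose" (4x4, takes a point from camera to world coordinates). Camera axes: x right, y down, z forward; pixel columns grow to the right and rows downward; lengths in mm; the calibration is good to about 2 mm. A picture is of the moment at which its call begins. There is no depth.
- job_done(): hands the job in; it is judged then, once.
The state is a dict: "t": time; "qpos": joint angles; "dq": joint speeds; "joint_torque": joint torques, N m; "tool_pos": TCP position; "ee_rot": TCP orientation; "force": force on the tool from outside, world axes, zero at the start; "moment": the same for the moment, N m; "grip_width": opening from 0.0 (shut) to 1.0 (fully open); "grasp_force": force on a finger pad.
Only numpy, scipy, OpenCV 4.12 (cv2) and the standard library are available. Lean on these libraries where they do the work, as an engineer would, in place of code of your own. Each camera call takes 0.05 s, during which the arm holds its last target. There are 200 camera calls.

## Working session

There is one attempt and no reset: what is moved stays moved. The work goes in short steps, Python scripts to look and compute and a shell command to move; the robot and the scene stay as the last step left them, time stands still between calls to the robot, and variables do not carry over. Pictures are saved under pics/ and viewed, at most 10 in all, crops included, and the job is handed in when it is done.

```bash
mkdir -p pics; ls; python3 - <<'E'
from plant import *
import cv2,numpy as np
s=get_state();print({k:np.round(v,3).tolist() for k,v in s.items()})
for n in("scene","side"):
    c=capture(n);cv2.imwrite(f"pics/{n}0.png",c["img"]);print(n,np.round(c["camera_matrix"],1).tolist(),np.round(c["pose"],3).tolist())
    np.savez(f"{n}.npz",K=c["camera_matrix"],T=c["pose"])
E
```

```text
pics
{'t': 0.0, 'qpos': [-1.371, 0.092, 1.232, 0.0, 1.82, -0.057], 'dq': [-0.001, 0.001, -0.001, 0.0, 0.002, 0.002], 'joint_torque': [-0.001, -45.873, -41.802, -0.0, 0.011, -0.0], 'tool_pos': [152.34, -580.044, 229.93], 'ee_rot': [-3.14, -0.0, 0.257], 'force': [0.03, -0.333, -0.053], 'moment': [-0.018, 0.001, 0.024], 'grasp_force': 0.0, 'grip_width': 0.999}
scene [[601.1, 0.0, 320.7], [0.0, 601.1, 239.6], [0.0, 0.0, 1.0]] [[-0.848, -0.298, 0.439, 38.135], [-0.531, 0.46, -0.712, 773.888], [0.01, -0.836, -0.548, 700.404], [0.0, 0.0, 0.0, 1.0]]
side [[552.8, 0.0, 317.3], [0.0, 552.8, 243.8], [0.0, 0.0, 1.0]] [[0.99, -0.078, 0.12, 415.643], [-0.141, -0.656, 0.741, -845.262], [0.021, -0.75, -0.661, 758.089], [0.0, 0.0, 0.0, 1.0]]
```

View pics/scene0.png

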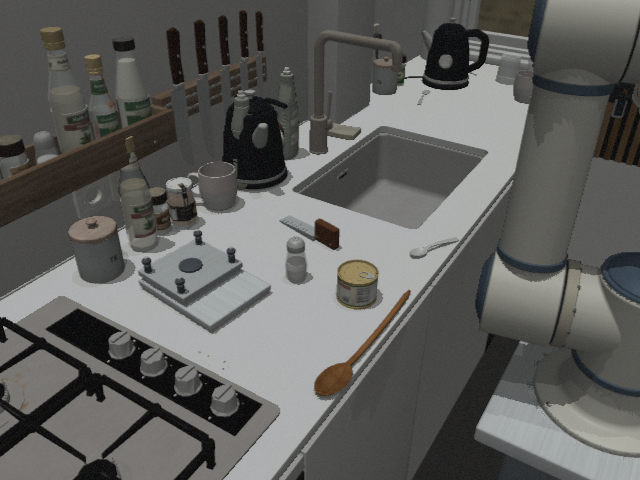

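View pics/side0.png

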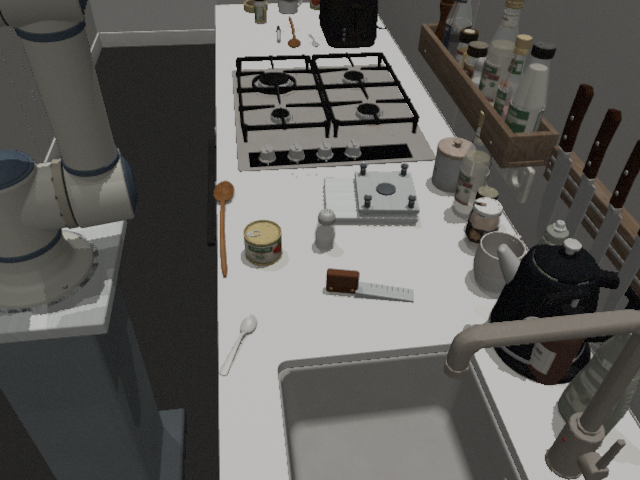

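The overviews show the gauge (side image: handle ~(342,281), tip ~(412,295)), the press to its left (side ~(370,197)), and the salt, tin and spoons closer to the robot. I'll enlarge both.

```bash
python3 - <<'E'
import cv2
for n,x,y,w,h,f in(("scene",135,210,210,150,3.8),("side",310,155,125,150,4)):
    i=cv2.imread(f"pics/{n}0.png")[y:y+h,x:x+w]
    i=cv2.resize(i,None,fx=f,fy=f,interpolation=cv2.INTER_CUBIC)
    for k in range(0,w,10):
        if (x+k)%10==0 or 1:
            X=int((((x+9)//10*10+k)-x+.5)*f); cv2.line(i,(X,0),(X,6 if k%50 else 12),(0,0,255),1)
            cv2.putText(i,str((x+9)//10*10+k),(X-10,20),0,.33,(0,0,255),1)
    for k in range(0,h,10):
        Y=int((((y+9)//10*10+k)-y+.5)*f); cv2.line(i,(0,Y),(6,Y),(0,0,255),1);cv2.putText(i,str((y+9)//10*10+k),(8,Y+4),0,.33,(0,0,255),1)
    cv2.imwrite(f"pics/{n}1.png",i)
E
```

```text
(no output)
```

View pics/scene1.png

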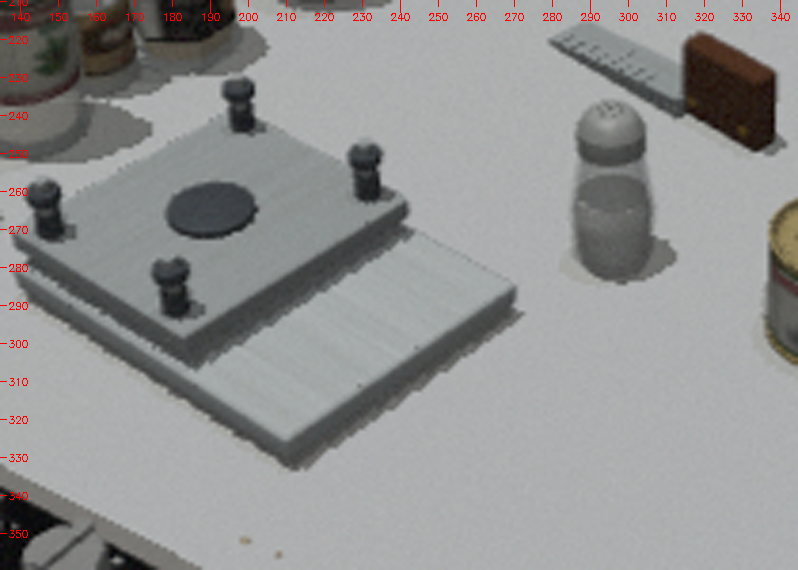

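View pics/side1.png

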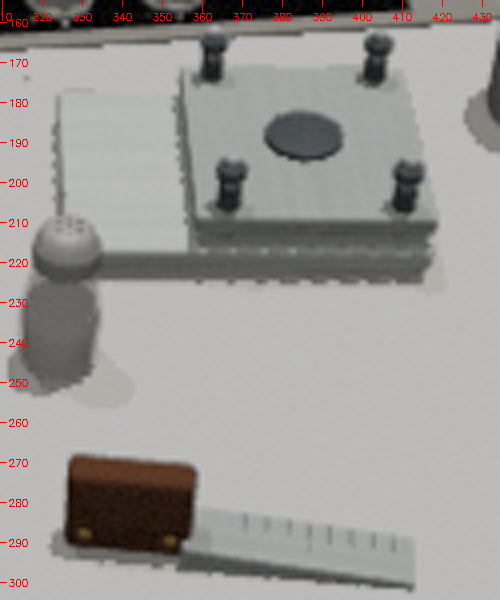

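```bash
cat >h.py <<'E'
import numpy as np,cv2
from scipy.optimize import least_squares
C={n:(lambda d:(d["K"],d["T"]))(np.load(f"{n}.npz")) for n in("scene","side")}
def proj(P,K,T):
    P=np.atleast_2d(P);q=(P-T[:3,3])@T[:3,:3]@K.T
    return q[:,:2]/q[:,2:]
def place(P,p):
    P=np.atleast_2d(P).astype(float);c,s=np.cos(p[2]),np.sin(p[2])
    return np.c_[c*P[:,0]-s*P[:,1]+p[0],s*P[:,0]+c*P[:,1]+p[1],P[:,2]]
E
python3 - <<'E'
from h import *
S=lambda x,y:(310+x/4-.5,155+y/4-.5)
Q=lambda x,y:(135+x/3.8-.5,210+y/3.8-.5)
g={"side":[((135,-15,0),S(413,589)),((135,15,4),S(413,540)),((-30,-9,0),S(67,549)),((-30,-9,48),S(72,472)),((30,9,48),S(192,464)),((-30,9,48),S(75,456)),((30,-15,0),S(180,570))],
"scene":[((135,15,4),Q(550,42)),((135,-15,4),Q(585,22)),((-30,9,0),Q(763,150)),((30,9,48),Q(688,37)),((-30,9,48),Q(775,77))]}
p={"side":[((0,75,20),S(60,90)),((70,72,-1),S(183,70)),((70,-72,-1),S(193,218)),((200,-72,-1),S(437,218)),((200,72,-1),S(412,68)),((200,-75,0),S(428,281))],
"scene":[((0,75,20),Q(288,438)),((0,-75,20),Q(515,288)),((70,72,-1),Q(183,343)),((70,-72,-1),Q(407,203)),((0,75,0),Q(292,467)),((200,72,-1),Q(15,238))]}
def fit(D,x0):
    def r(x):
        o=[]
        for n in D:
            L=np.array([a for a,_ in D[n]],float)
            if len(x)>3: L[L[:,2]<0,2]=32+x[3]
            o.append(proj(place(L,x),*C[n])-[b for _,b in D[n]])
        return np.vstack(o).ravel()
    s=least_squares(r,x0,loss="soft_l1",x_scale=[10,10,.1,3][:len(x0)]);print(np.round(s.x,3));print(np.round(r(s.x).reshape(-1,2),1).tolist());return s.x
fit(g,[500,-250,-.1]);fit(p,[500,0,0,7])
for n,a,b in(("salt",("side",(325.5,247)),("scene",(296.5,279))),("tin",("side",(263,256)),("scene",(357,300)))):
    for m,uv in(a,b):
        K,T=C[m];d=T[:3,:3]@np.linalg.solve(K,[*uv,1]);print(n,m,np.round(T[:3,3]-d*T[2,3]/d[2]))
E
```

```text
[ 5.79809e+02 -1.33399e+02 -2.16000e-01]
[[0.5, -0.3], [-0.1, -1.1], [-1.0, 1.3], [-1.4, 2.4], [1.6, -0.2], [-1.6, -0.4], [2.5, 0.6], [0.2, -0.7], [0.9, -0.3], [0.1, 1.1], [-0.6, 0.2], [-2.5, 0.7]]
[ 5.89918e+02  1.43044e+02 -1.32000e-01  5.52700e+00]
[[-0.3, -0.5], [-0.7, -0.6], [0.9, 0.4], [0.7, 1.1], [-2.3, 0.5], [0.7, -0.2], [-0.6, 0.8], [1.0, -1.1], [0.3, -0.2], [1.1, 0.1], [-0.6, 2.0], [-1.0, -1.2]]
salt side [569.  -7.   0.]
salt scene [564.   8.   0.]
tin side [439. -19.   0.]
tin scene [435.   1.   0.]
```

```bash
cat >>h.py <<'E'
def tri(a,b):
    A=[];B=[]
    for n,uv in(("scene",a),("side",b)):
        K,T=C[n];d=T[:3,:3]@np.linalg.solve(K,[*uv,1]);d/=np.linalg.norm(d);M=np.eye(3)-np.outer(d,d);A.append(M);B.append(M@T[:3,3])
    x,r,*_=np.linalg.lstsq(np.vstack(A),np.hstack(B),rcond=None);return np.round(x),np.round(r)
def todo(xyz,yaw=None):
    from plant import get_state
    from scipy.spatial.transform import Rotation as R
    s=get_state();r=R.from_euler("xyz",s["ee_rot"])
    t=r if yaw is None else R.from_euler("xyz",[np.pi,0,yaw])
    print("pos",np.round(s["tool_pos"],1),"rot",np.round(s["ee_rot"],4),"F",np.round(s["force"],2),"rotvec deg",np.round((r.inv()*t).as_rotvec(True),2),"shift after turn",np.round(t.inv().apply(np.array(xyz)-s["tool_pos"]),2))
E
python3 - <<'E'
from h import *
print(tri((397,58),(460,362)),tri((235,165),(570,265)))
todo([580,-133,170],-.216)
E
```

```text
(array([ 627., -516.,  285.]), array([22.])) (array([ 933., -228.,   80.]), array([3135.]))
pos [ 152.4 -580.1  230. ] rot [-3.1398e+00 -1.0000e-04  2.5680e-01] F [-0.08 -0.24 -0.31] rotvec deg [-1.000e-01  2.000e-02  2.709e+01] shift after turn [ 321.89 -528.35   60.05]
```

```bash
python3 -m creep '[0,0,0,0,0,6.77,0.2, 0,0,0,0,0,6.77,0.2, 0,0,0,0,0,6.77,0.2, 0,0,0,0,0,6.77,0.2, 20,-33,3.75,0,0,0,0.2, 20,-33,3.75,0,0,0,0.2, 20,-33,3.75,0,0,0,0.2, 20,-33,3.75,0,0,0,0.2, 20,-33,3.75,0,0,0,0.2, 20,-33,3.75,0,0,0,0.2, 20,-33,3.75,0,0,0,0.2, 20,-33,3.75,0,0,0,0.2, 20,-33,3.75,0,0,0,0.2, 20,-33,3.75,0,0,0,0.2, 20,-33,3.75,0,0,0,0.2, 20,-33,3.75,0,0,0,0.2, 20,-33,3.75,0,0,0,0.2, 20,-33,3.75,0,0,0,0.2, 20,-33,3.75,0,0,0,0.2, 20,-33,3.75,0,0,0,0.2]'
python3 -m creep '[0,0,0,0,0,0,0.2,0,0,0,0,0,0,0.2,0,0,0,0,0,0,0.2]'
python3 - <<'E'
from h import *
from plant import *
todo([580,-133,170],-.216)
c=capture("wrist");np.savez("wrist.npz",K=c["camera_matrix"],T=c["pose"]);print(np.round(c["pose"],3).tolist())
cv2.imwrite("pics/w1.png",c["img"])
i=c["img"].copy()
L=[(-30,-9,48),(-30,9,48),(30,9,48),(30,-9,48),(30,15,12.4),(135,15,4),(135,-15,4),(30,-15,12.4)]
for u in proj(place(L,[580,-133.4,-.216]),c["camera_matrix"],c["pose"]): cv2.circle(i,tuple(int(v) for v in u),2,(0,255,0),-1)
cv2.imwrite("pics/w1m.png",i)
E
```

```text
t: 1.77
tool_pos: [578.9, -131.4, 170.4]
ee_rot: [3.142, 0.001, -0.216]
force: [0.1, -0.8, 1.2]
grip_width: 0.601
grasp_force: 0.0
t: 2.02
tool_pos: [577.7, -133.2, 170.5]
ee_rot: [3.141, 0.001, -0.215]
force: [0.7, -0.2, -0.4]
grip_width: 0.598
grasp_force: 0.0
pos [ 577.7 -133.2  170.5] rot [ 3.1411e+00  1.3000e-03 -2.1520e-01] F [ 0.66 -0.19 -0.35] rotvec deg [0.03 0.08 0.04] shift after turn [ 2.18 -0.64  0.49]
[[-0.214, -0.922, -0.322, 661.348], [-0.977, 0.203, 0.07, -153.608], [0.001, 0.329, -0.944, 312.225], [0.0, 0.0, 0.0, 1.0]]
```

View pics/w1m.png

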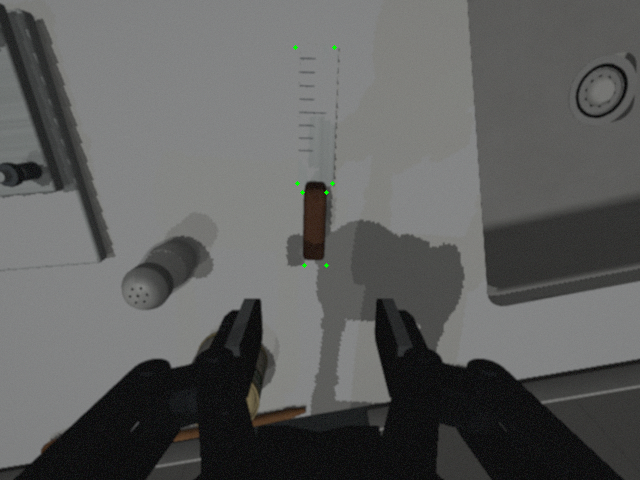

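The wrist view confirms the gauge: handle top ~(303–327, 183–259), tip near row 47. The model is within a few mm, so I'll check a contrast-stretched crop.

```bash
python3 - <<'E'
import cv2
i=cv2.imread("pics/w1.png")
a=cv2.convertScaleAbs(i[30:80,270:360],alpha=2,beta=-60);b=cv2.convertScaleAbs(i[165:275,270:360],alpha=2.5,beta=0)
j=cv2.resize(cv2.vconcat([a,b]),None,fx=3.7,fy=3.7,interpolation=cv2.INTER_CUBIC);cv2.imwrite("pics/w1c.png",j)
E
```

```text
(no output)
```

View pics/w1c.png

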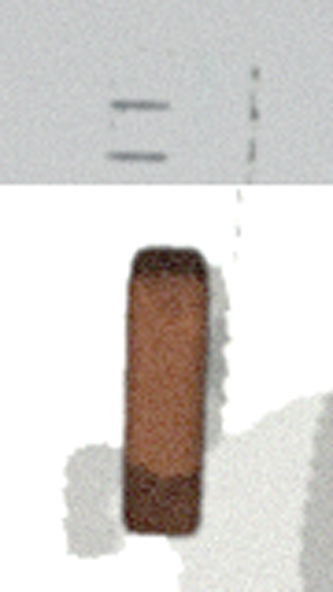

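```bash
python3 - <<'E'
from h import *
todo([583,-133.5,31],-.243)
E
```

```text
pos [ 577.5 -133.8  170.9] rot [ 3.1411e+00  6.0000e-04 -2.1650e-01] F [ 0.42 -0.85  0.25] rotvec deg [0.03 0.03 1.52] shift after turn [  5.23  -1.63 139.93]
```

```bash
python3 -m creep '[5.2,-1.6,0,0,0,1.5,0.2, 0,0,25,0,0,0,0.2, 0,0,25,0,0,0,0.2, 0,0,25,0,0,0,0.2, 0,0,25,0,0,0,0.2, 0,0,20,0,0,0,0.2, 0,0,10,0,0,0,0.2, 0,0,10,0,0,0,0.2, 0,0,0,0,0,0,0.2, 0,0,0,0,0,0,0.2, 0,0,0,0,0,0,0.2]' 40
python3 - <<'E'
from h import *
from plant import *
todo([583,-133.5,31],-.243)
c=capture("wrist");cv2.imwrite("pics/w2.png",c["img"])
E
```

```text
t: 2.98
tool_pos: [584.3, -133.2, 32.9]
ee_rot: [3.141, -0.003, -0.242]
force: [-0.2, -0.0, -0.7]
grip_width: 0.601
grasp_force: 0.0
pos [ 584.3 -133.2   32.9] rot [ 3.1415e+00 -2.7000e-03 -2.4240e-01] F [-0.23 -0.04 -0.71] rotvec deg [ 0.01 -0.16  0.03] shift after turn [-1.21  0.59  1.95]
```

View pics/w2.png

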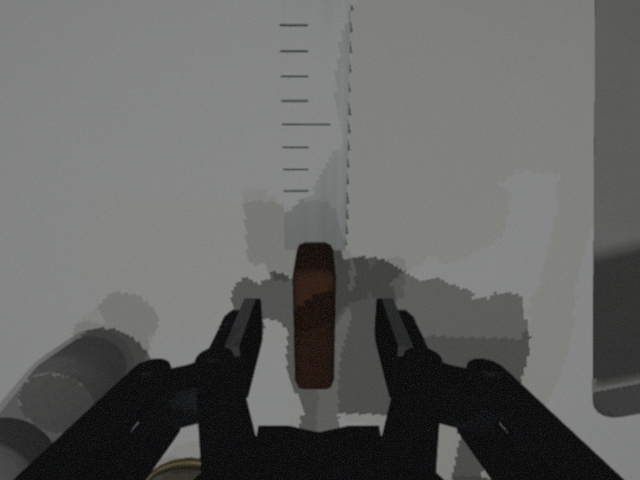

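Handle (294–334) sits centred and straight between the fingers (260, 376). Closing, then lifting a bit.

```bash
python3 -m creep '[0,0,0,0,0,0,-0.3, 0,0,0,0,0,0,-0.5, 0,0,0,0,0,0,-1, 0,0,0,0,0,0,-1, 0,0,0,0,0,0,-1, 0,0,0,0,0,0,-1, 0,0,0,0,0,0,-1, 0,0,0,0,0,0,-1]' 70
python3 -m creep '[0,0,-10,0,0,0,-1, 0,0,-20,0,0,0,-1, 0,0,-30,0,0,0,-1, 0,0,-30,0,0,0,-1, 0,0,-30,0,0,0,-1, 0,0,-20,0,0,0,-1, 0,0,0,0,0,0,-1, 0,0,0,0,0,0,-1, 0,0,0,0,0,0,-1]'
python3 - <<'E'
from h import *
from plant import *
todo([505,156,172],-.132)
print(get_state()["moment"])
for n in("side","scene"): cv2.imwrite(f"pics/{n}2.png",capture(n)["img"])
i=cv2.imread("pics/side2.png")[150:320,290:450];cv2.imwrite("pics/s2c.png",cv2.resize(i,None,fx=3.5,fy=3.5,interpolation=cv2.INTER_CUBIC))
E
```

```text
t: 3.7
tool_pos: [584.0, -132.6, 32.0]
ee_rot: [-3.141, -0.001, -0.242]
force: [0.1, 1.9, 5.5]
grip_width: 0.188
grasp_force: 69.1
t: 4.45
tool_pos: [582.7, -132.5, 169.0]
ee_rot: [-3.142, 0.003, -0.242]
force: [0.7, 0.3, -1.8]
grip_width: 0.189
grasp_force: 68.4
pos [ 582.7 -132.5  169. ] rot [-3.1416e+00  3.1000e-03 -2.4210e-01] F [ 0.65  0.33 -1.82] rotvec deg [-0.01  0.17 -6.31] shift after turn [-115.05 -275.8    -2.97]
[ 0.00783079  0.0244213  -0.00802723]
```

View pics/s2c.png

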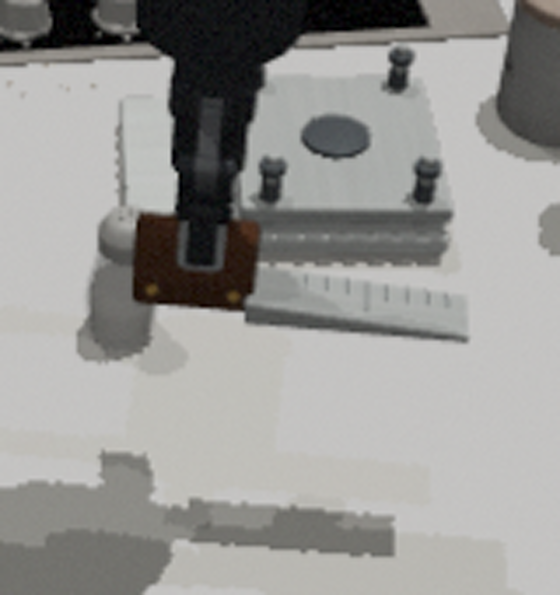

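Gauge is firmly gripped, level and centred in the pads. Carrying it above the salt to in front of the press.

```bash
python3 -m creep '[0,0,0,0,0,-6.3,-1, -6,-13.7,0,0,0,0,-1, -11.9,-27.4,0,0,0,0,-1, -11.9,-27.4,0,0,0,0,-1, -11.9,-27.4,0,0,0,0,-1, -11.9,-27.4,0,0,0,0,-1, -11.9,-27.4,0,0,0,0,-1, -11.9,-27.4,0,0,0,0,-1, -11.9,-27.4,0,0,0,0,-1, -11.9,-27.4,0,0,0,0,-1, -11.9,-27.4,0,0,0,0,-1, -6,-13.7,0,0,0,0,-1, 0,0,25,0,0,0,-1, 0,0,25,0,0,0,-1, 0,0,20,0,0,0,-1, 0,0,0,0,0,0,-1, 0,0,0,0,0,0,-1, 0,0,0,0,0,0,-1]'
python3 - <<'E'
from h import *
from plant import *
todo([501,155,60],-.132)
c=capture("wrist");np.savez("wrist.npz",K=c["camera_matrix"],T=c["pose"]);cv2.imwrite("pics/w3.png",c["img"])
for n in("side","scene"): cv2.imwrite(f"pics/{n}3.png",capture(n)["img"])
cv2.imwrite("pics/w3b.png",cv2.convertScaleAbs(cv2.resize(c["img"],(800,600),interpolation=cv2.INTER_CUBIC),alpha=1.5))
E
```

```text
t: 6.05
tool_pos: [501.6, 154.9, 101.9]
ee_rot: [-3.141, -0.001, -0.133]
force: [0.4, -0.7, -1.0]
grip_width: 0.19
grasp_force: 68.6
pos [501.6 154.9 101.9] rot [-3.1412e+00 -6.0000e-04 -1.3270e-01] F [ 0.38 -0.68 -1.04] rotvec deg [-0.02 -0.04 -0.04] shift after turn [-0.6  -0.05 41.95]
```

View pics/w3b.png

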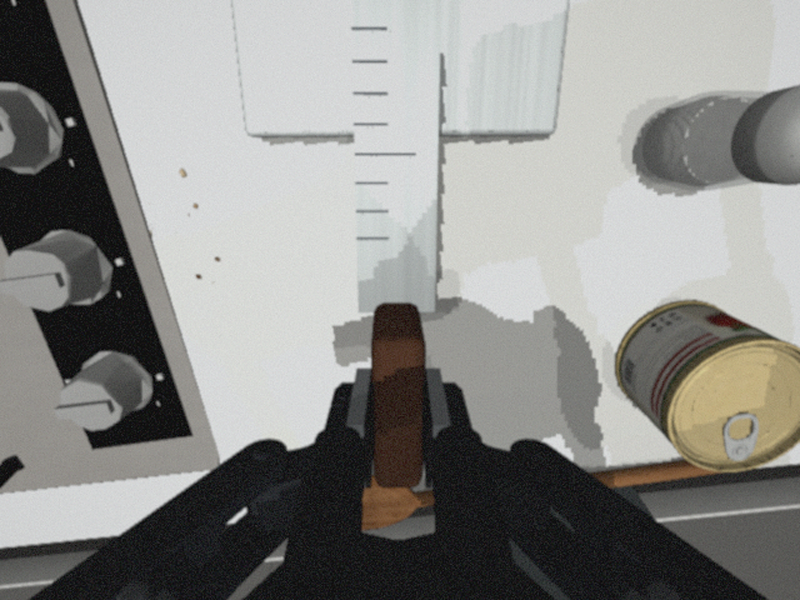

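The blade (edges x≈354–441) points straight at the press, whose front corners are at (247,133) and (556,131), both centred near 400. Computing the offsets in the tool frame.

```bash
python3 - <<'E'
from h import *
from plant import *
from scipy.spatial.transform import Rotation as R
d=np.load("wrist.npz");K,T=d["K"],d["T"];s=get_state();r=R.from_euler("xyz",s["ee_rot"]);zb=s["tool_pos"][2]-32
for n,u,z in(("L",(247,133),20),("R",(556,131),20),("L0",(233,2),20),("R0",(569,2),20),("bl310",(358,310),zb+12.4),("br310",(436,310),zb+12.4),("br55",(439.5,58),zb+5.5),("bl28",(353.5,28),zb+5)):
    v=np.array(u)*.8-.1;q=T[:3,:3]@np.linalg.solve(K,[*v,1]);w=T[:3,3]+q*(z-T[2,3])/q[2];print(n,np.round(w,1),"tool",np.round(r.inv().apply(w-s["tool_pos"]),1))
E
```

```text
L [602.1 211.5  20. ] tool [ 91.2 -69.3  83.3]
R [583.5  65.8  20. ] tool [92.  77.6 83.1]
L0 [655.1 204.5  20. ] tool [144.6 -69.3  83.4]
R0 [635.6  59.3  20. ] tool [144.5  77.2  83.3]
bl310 [529.  164.5  83.4] tool [ 25.1 -13.1  19.7]
br310 [525.  134.5  83.4] tool [25.1 17.2 19.6]
br55 [612.6 123.5  76.5] tool [113.4  16.5  26.8]
bl28 [625.3 150.9  76. ] tool [122.3 -12.3  27.3]
```

```bash
python3 -m creep '[0,2,20,0,0,0,-1, 0,0,20,0,0,0,-1, 0,0,4,0,0,0,-1, 0,0,0,0,0,0,-1, 0,0,0,0,0,0,-1, 0,0,0,0,0,0,-1, 0,0,0,0,0,0,-1]'
for i in 1 2 3 4; do python3 -m creep '[0,0,1,0,0,0,-1, 0,0,0,0,0,0,-1, 0,0,0,0,0,0,-1]' | grep -E "pos|force:"; python3 -c "from plant import *;print(get_state()['moment'])"; done
```

```text
t: 6.78
tool_pos: [502.1, 152.9, 58.8]
ee_rot: [-3.141, -0.002, -0.132]
force: [-0.4, -0.8, -1.5]
grip_width: 0.191
grasp_force: 68.6
tool_pos: [501.4, 152.7, 56.4]
force: [-0.4, -0.0, -2.1]
grasp_force: 68.6
[0.0133257  0.04548853 0.02916703]
tool_pos: [501.1, 152.6, 54.9]
force: [0.2, 0.0, -1.9]
grasp_force: 68.6
[0.05415198 0.04745581 0.00351781]
tool_pos: [501.1, 152.6, 53.9]
force: [-0.7, -0.7, -1.6]
grasp_force: 68.6
[-0.04953637  0.03247837 -0.04322146]
tool_pos: [501.2, 152.6, 53.0]
force: [0.2, -0.1, -1.5]
grasp_force: 68.6
[-0.01120708  0.09588043 -0.01132725]
```

```bash
for i in 1 2 3; do python3 -m creep '[0,0,0.5,0,0,0,-1, 0,0,0,0,0,0,-1, 0,0,0,0,0,0,-1]' | grep -E "pos|force: \[|rot"; python3 -c "from plant import *;print(get_state()['moment'])"; done
```

```text
tool_pos: [501.2, 152.6, 52.5]
ee_rot: [3.142, 0.0, -0.132]
force: [-0.1, 0.5, -1.4]
[ 0.03298523  0.00845798 -0.03311109]
tool_pos: [501.3, 152.7, 52.1]
ee_rot: [-3.142, -0.0, -0.132]
force: [-0.4, -0.3, -1.8]
[0.02502007 0.07572293 0.00596299]
tool_pos: [501.3, 152.7, 51.8]
ee_rot: [-3.141, -0.0, -0.132]
force: [-0.9, 0.2, 0.3]
[ 0.08362352  0.02901931 -0.03243582]
```

```bash
cat >f.py <<'E'
from plant import *
from scipy.spatial.transform import Rotation as R
import numpy as np
s=get_state();r=R.from_euler("xyz",s["ee_rot"]);a=r.inv().apply(s["force"])
print("t%.1f"%s["t"],np.round(s["tool_pos"],1),np.round(s["ee_rot"][1:],4),"Ftool",np.round(a,1),"M",np.round(r.inv().apply(s["moment"]),2),"adv",np.round(r.apply([1,0,0])@(np.array(s["tool_pos"])-[501.3,152.7,51.8]),1))
E
python3 -m creep '[5,0,0,0,0,0,-1, 5,0,0,0,0,0,-1, 5,0,0,0,0,0,-1, 5,0,0,0,0,0,-1, 0,0,0,0,0,0,-1, 0,0,0,0,0,0,-1]' >/dev/null; python3 f.py
python3 -m creep '[3,0,0,0,0,0,-1, 3,0,0,0,0,0,-1, 3,0,0,0,0,0,-1, 0,0,0,0,0,0,-1, 0,0,0,0,0,0,-1]'>/dev/null ; python3 f.py
```

```text
t9.0 [521.8 149.8  51.6] [-0.0008 -0.1324] Ftool [ 1.1  0.4 -0.2] M [-0.03  0.25 -0.02] adv 20.7
t9.4 [530.5 148.8  51.7] [-0.001  -0.1322] Ftool [ 1.5 -1.4 -0.7] M [ 0.05  0.26 -0.06] adv 29.4
```

```bash
for i in 1 2 3 4 5; do python3 -m creep '[2,0,0,0,0,0,-1, 0,0,0,0,0,0,-1, 0,0,0,0,0,0,-1]' >/dev/null; python3 f.py; done
python3 - <<'E'
from h import *
from plant import *
for n in("side","scene"): cv2.imwrite(f"pics/{n}4.png",capture(n)["img"])
a=cv2.resize(cv2.imread("pics/side4.png")[155:255,300:430],None,fx=3,fy=3,interpolation=cv2.INTER_CUBIC)
b=cv2.resize(cv2.imread("pics/scene4.png")[220:340,130:290],None,fx=2.5,fy=2.5,interpolation=cv2.INTER_CUBIC)
cv2.imwrite("pics/c4.png",cv2.hconcat([a,b]))
E
```

```text
t9.7 [532.  148.6  51.7] [-1.00e-04 -1.32e-01] Ftool [-0.8 -0.4 -2. ] M [-0.01  0.   -0.03] adv 31.0
t9.9 [534.  148.4  51.7] [-1.00e-04 -1.32e-01] Ftool [-1.3 -0.5 -1.9] M [-0.07 -0.16 -0.02] adv 33.0
t10.2 [536.1 148.1  51.6] [-0.0002 -0.1321] Ftool [-1.6 -0.1 -2.5] M [ 0.02 -0.12 -0.01] adv 35.1
t10.4 [538.1 147.8  51.7] [-0.0003 -0.1321] Ftool [-1.  -0.4 -3. ] M [ 0.04 -0.15  0.02] adv 37.1
t10.7 [540.1 147.5  51.6] [-0.0003 -0.1321] Ftool [-1.7 -0.5 -3.3] M [ 0.02 -0.18  0.01] adv 39.1
```

View pics/c4.png

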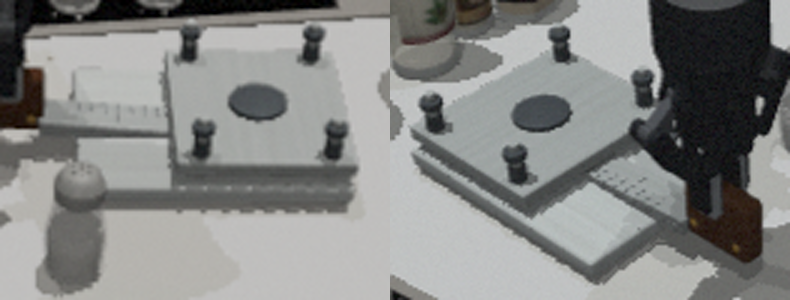

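Blade tip is under the upper plate, straight and centred. Continuing in 2 mm steps, watching the axial force.

```bash
python3 -m creep '[2,0,-0.2,0,0,0,-1, 0,0,0,0,0,0,-1, 0,0,0,0,0,0,-1]' >/dev/null; python3 f.py; for i in 1 2 3 4 ; do python3 -m creep '[2,0,0,0,0,0,-1, 0,0,0,0,0,0,-1, 0,0,0,0,0,0,-1]' >/dev/null; python3 f.py; done
```

```text
t11.1 [542.  147.2  51.7] [-1.000e-04 -1.321e-01] Ftool [-1.8  0.3 -3.3] M [ 0.03 -0.16 -0.01] adv 41.1
t11.3 [544.  146.9  51.7] [-1.000e-04 -1.321e-01] Ftool [-2.  -0.4 -3.3] M [-0.06 -0.17 -0.02] adv 43.1
t11.6 [546.  146.7  51.7] [-0.0002 -0.1321] Ftool [-2.1 -0.1 -3.1] M [-0.03 -0.2   0.05] adv 45.1
t11.8 [548.  146.4  51.8] [-0.0003 -0.1321] Ftool [-2.4 -0.3 -2.7] M [ 0.02 -0.22 -0.01] adv 47.1
t12.1 [550.  146.1  51.8] [-0.0002 -0.1321] Ftool [-2.8  0.2 -3.3] M [-0.   -0.21  0.01] adv 49.1
```

```bash
python3 -m creep '[2,0,-0.2,0,0,0,-1, 0,0,0,0,0,0,-1, 0,0,0,0,0,0,-1]' >/dev/null; python3 f.py; for i in 1 2 3 4 5; do python3 -m creep '[2,0,0,0,0,0,-1, 0,0,0,0,0,0,-1, 0,0,0,0,0,0,-1]' >/dev/null; python3 f.py; done
```

```text
t12.3 [552.  145.9  51.9] [-0.0003 -0.1321] Ftool [-1.5 -0.1 -3. ] M [-0.02 -0.14 -0.01] adv 51.1
t12.6 [553.9 145.6  51.9] [-0.0002 -0.1321] Ftool [-2.2 -0.4 -3.2] M [-0.03 -0.18  0.02] adv 53.1
t12.8 [555.9 145.4  51.9] [-0.0002 -0.1321] Ftool [-1.8 -1.  -2. ] M [-0.06 -0.17  0.05] adv 55.1
t13.1 [557.9 145.1  52. ] [-0.0003 -0.1321] Ftool [-1.7  0.1 -2.4] M [-0.05 -0.23 -0.03] adv 57.1
t13.3 [559.9 144.8  51.9] [-0.0003 -0.1321] Ftool [-1.1 -0.6 -1.7] M [-0.05 -0.18  0.03] adv 59.1
t13.6 [561.9 144.6  52. ] [-0.0003 -0.1321] Ftool [-1.5 -0.1 -2.4] M [-0.04 -0.15  0.02] adv 61.1
```

```bash
for i in 1 2 3 4 5 6; do python3 -m creep '[2,0,0,0,0,0,-1, 0,0,0,0,0,0,-1, 0,0,0,0,0,0,-1]' >/dev/null; python3 f.py; done
```

```text
t13.8 [563.9 144.3  52. ] [-0.0003 -0.1321] Ftool [-2.1  0.4 -2.9] M [-0.03 -0.18  0.01] adv 63.1
t14.1 [565.9 144.1  52. ] [-0.0003 -0.1321] Ftool [-2.1 -0.6 -3.6] M [-0.06 -0.24  0.03] adv 65.1
t14.3 [567.8 143.8  52. ] [-0.0003 -0.1321] Ftool [-1.8  0.3 -3. ] M [-0.03 -0.26  0.01] adv 67.1
t14.6 [569.8 143.5  52. ] [-0.0003 -0.1321] Ftool [-1.8 -0.2 -4. ] M [-0.04 -0.25  0.03] adv 69.1
t14.8 [571.8 143.3  52. ] [-0.0003 -0.1321] Ftool [-1.6  0.2 -2.6] M [-0.03 -0.25  0.01] adv 71.1
t15.1 [573.8 143.   52. ] [-0.0003 -0.1321] Ftool [-1.7  0.9 -4.2] M [-0.01 -0.25  0.03] adv 73.1
```

```bash
for i in 1 2 3 4 5; do python3 -m creep '[2,0,0,0,0,0,-1, 0,0,0,0,0,0,-1, 0,0,0,0,0,0,-1]' >/dev/null; python3 f.py; done
```

```text
t15.3 [575.7 142.7  52. ] [-0.0003 -0.1321] Ftool [-2.2 -0.9 -3.5] M [-0.02 -0.31 -0.02] adv 75.1
t15.6 [577.6 142.5  52. ] [ 0.     -0.1321] Ftool [-4.5 -0.4 -4.9] M [-0.1  -0.53  0.02] adv 77.0
t15.8 [579.3 142.3  52. ] [ 0.0007 -0.1319] Ftool [-5.2  0.3 -6.3] M [-0.07 -0.79  0.04] adv 78.7
t16.1 [580.7 142.2  52.1] [ 0.0019 -0.1318] Ftool [-7.  -0.3 -6.7] M [-0.2  -1.1  -0.01] adv 80.1
t16.3 [582.1 142.1  52. ] [ 0.0035 -0.1316] Ftool [-9.8 -0.6 -8.5] M [-0.25 -1.56  0.05] adv 81.5
```

```bash
python3 -m creep '[0,0,-0.2,0,0.2,0,-1, 0,0,0,0,0,0,-1, 0,0,0,0,0,0,-1]' >/dev/null; python3 f.py
python3 - <<'E'
from h import *
from plant import *
F={n:np.mean([capture(n)["img"] for _ in range(6)],0) for n in("side","scene")}
for n in F: cv2.imwrite(f"pics/{n}5.png",F[n].astype(np.uint8))
g=lambda i:cv2.cvtColor(np.float32(i),cv2.COLOR_BGR2GRAY)
for n,R in(("side",dict(edgeR=(360,198,418,224),disc=(372,180,400,200),posts=(395,160,420,185),ref=(330,370,430,420))),("scene",dict(edgeL=(140,270,186,300),disc=(176,255,206,275),postL=(138,255,156,275),ref=(150,320,270,420)))):
    old=g(cv2.imread(f"pics/{n}4.png"));new=g(F[n])
    for k,(a,b,c,d) in R.items():
        w=np.eye(2,3,dtype=np.float32)
        try: cc,w=cv2.findTransformECC(old[b:d,a:c],new[b:d,a:c],w,cv2.MOTION_TRANSLATION,(3,200,1e-6));print(n,k,np.round(w[:,2],2),round(cc,3))
        except cv2.error as e: print(n,k,"fail")
E
python3 f.py
```

```text
t16.6 [582.1 142.1  52. ] [-1.000e-04 -1.316e-01] Ftool [-8.8 -0.1 -6.8] M [-0.19 -1.44  0.04] adv 81.5
side edgeR [-0.02 -0.01] 0.992
side disc [ 0.02 -0.03] 0.996
side posts [-0.   -0.02] 1.0
side ref [ 1.89 -0.27] 0.998
scene edgeL [ 0.02 -0.02] 0.999
scene disc [ 0.02 -0.  ] 0.999
scene postL [ 0.01 -0.01] 1.0
scene ref [ 0.01 -0.03] 0.978
t17.1 [582.1 142.1  52. ] [-0.     -0.1316] Ftool [-9.  -0.4 -7.4] M [-0.15 -1.51  0.09] adv 81.5
```

```bash
cat >lift.py <<'E'
from h import *
from plant import *
g=lambda i:cv2.cvtColor(np.float32(i),cv2.COLOR_BGR2GRAY)
for n,R in(("side",dict(edgeR=(375,198,418,224),disc=(372,178,400,202))),("scene",dict(edgeL=(136,265,186,305),disc=(174,253,208,277)))):
    old=g(cv2.imread(f"pics/{n}4.png"));new=g(np.mean([capture(n)["img"] for _ in range(3)],0))
    P=np.array([[720,120,38],[720,120,39.]]);j=np.diff(proj(P,*C[n]),axis=0)[0]
    for k,(a,b,c,d) in R.items():
        cc,w=cv2.findTransformECC(old[b:d,a:c],new[b:d,a:c],np.eye(2,3,dtype=np.float32),cv2.MOTION_TRANSLATION,(3,200,1e-6));print(n,k,"lift mm",round(float(w[:,2]@j/(j@j)),2),end="; ")
print()
E
for i in 1 2; do python3 -m creep '[1.5,0,0,0,0,0,-1, 0,0,0,0,0,0,-1, 0,0,0,0,0,0,-1]' >/dev/null; python3 f.py;python3 lift.py; done
```

```text
t17.4 [583.1 141.9  52. ] [ 0.0012 -0.1315] Ftool [-10.5   0.2  -8.8] M [-0.23 -1.88 -0.03] adv 82.5
side edgeR lift mm 0.17; side disc lift mm 0.08; scene edgeL lift mm 0.12; scene disc lift mm 0.18; 
t17.9 [584.4 141.8  52. ] [ 0.0015 -0.1314] Ftool [-11.6  -0.7  -8.5] M [-0.29 -1.89  0.01] adv 83.8
side edgeR lift mm 0.2; side disc lift mm 0.14; scene edgeL lift mm 0.09; scene disc lift mm 0.22;
```

```bash
python3 -m creep '[0,0,-0.4,0,0,0,-1, 0,0,0,0,0,0,-1, 0,0,0,0,0,0,-1]' >/dev/null; python3 f.py; for i in 1 2; do python3 -m creep '[1.5,0,0,0,0,0,-1, 0,0,0,0,0,0,-1, 0,0,0,0,0,0,-1]' >/dev/null; python3 f.py;python3 lift.py; done
```

```text
t18.5 [584.4 141.8  52. ] [ 0.0016 -0.1314] Ftool [-10.6  -0.4  -6.5] M [-0.16 -1.74  0.11] adv 83.8
t18.8 [585.8 141.6  52. ] [ 0.0019 -0.1314] Ftool [-9.9  0.2 -6.8] M [-0.27 -1.87  0.02] adv 85.2
side edgeR lift mm 0.3; side disc lift mm 0.3; scene edgeL lift mm 0.2; scene disc lift mm 0.39; 
t19.3 [587.2 141.4  52. ] [ 0.0021 -0.1313] Ftool [-11.8  -0.4  -7.5] M [-0.19 -1.92  0.04] adv 86.6
side edgeR lift mm 0.43; side disc lift mm 0.31; scene edgeL lift mm 0.26; scene disc lift mm 0.56;
```

```bash
python3 -m creep '[0,0,0,0,0,0,-1, 0,0,0,0,0,0,-1, 0,0,0,0,0,0,-1, 0,0,0,0,0,0,-1, 0,0,0,0,0,0,-1, 0,0,0,0,0,0,-1]'; python3 f.py; python3 lift.py; python3 - <<'E'
from plant import *
print(job_done())
E
```

```text
t: 20.1
tool_pos: [587.2, 141.4, 52.0]
ee_rot: [3.141, 0.002, -0.131]
force: [-11.5, 1.6, 6.9]
grip_width: 0.193
grasp_force: 69.7
t20.1 [587.2 141.4  52. ] [ 0.002  -0.1313] Ftool [-11.6  -0.   -6.9] M [-0.21 -1.88  0.02] adv 86.6
side edgeR lift mm 0.45; side disc lift mm 0.3; scene edgeL lift mm 0.27; scene disc lift mm 0.58; 
the job is handed in; nothing more can be done
None
```

I handed the job in at about 20 s with the taper gauge straight in the press and snug: it takes about 11.6 N to slide, the upper plate is lifted about 0.4 mm by the cameras, and the arm is holding it still at 70 N grip; the path kept clear of the bystanders, but I did not take a final picture to check them.

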